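# Open the pressure cap of the cold stage's coolant tank

## Robot

A 6-joint arm with a two-finger parallel gripper is mounted at the origin on the work surface. World frame = base frame: x ahead of the robot, y to its left, z up, the work surface at z = 0. Lengths are in m, angles in degrees, forces in N, time in s.
With the tool pointing down it reaches from about 0.275 to 0.725 m from the base axis. Payload 15.9 kg.
Tool frame: the origin (TCP) lies between the finger pads, 19 mm behind the fingertips; this is the grasp point; z points along the fingers, y is the line along which they close (so a half turn about z gives the same grasp; the last joint's range is limited). The gripper opens to 85 mm and grips with 20 to 120 N. Pads are 22 mm wide; open, the fingers measure 114 mm over their backs; the gripper's body (76 mm by 85 mm) begins 54 mm behind the grasp point. The pads swing forward as they close: fully open they stand 13 mm farther back than shut.
Start: joints at [-70.417, 12.198, -1.971, 75.831, 0, 90], TCP at [0.168, -0.471, 0.25] pointing down, gripper open.
Joint ranges: [-170.91, 170.91], [-42.67, 98.43], [-65.05, 77.54], [-120.47, 116.71], [-90, 82.35], [-180, 180]. Speed limits (degrees/s): [108.29, 108.29, 136.94, 147.25, 180, 180].

## Interface

Orientations are given as a 3x3 rotation matrix whose columns are the frame's x, y, z axes.
In Python, from cell import robot gives the robot as it stands.
- The arm moves only by the tool drive_tool, never from a script. Its arguments are lists of equal length, an entry for each row: "delta_pos": the shift along the tool's x, y, z in mm, a list of three; "turn": the turn, a rotation vector about the tool's x, y, z in rad, a list of three. In form: {"delta_pos": [[dx, dy, dz], ...], "turn": [[rx, ry, rz], ...]}. A call has 1 to 5 rows; each row shifts and turns the commanded pose from where the row before left it, along the tool's axes as they then stand; what a row does not reach is not made up. A row lasts 1/10 s, in which the tool goes at most 50 mm and 8.59 degrees, less where a joint would pass 70% of its speed; a pose out of reach is approached as far as the arm can. A call is refused whole if a number of a shift passes 50 or a number of a turn 0.15, either way. A call with a gripper value outside its range is refused whole. "gripper" is the finger opening in mm, from 0 to 85.4, set as the call begins (left out, the last holds). The fingers move at their own pace and stop on an object; "force" is the grip in N (left out, the last holds). Time passes only in rows, so rows that do not move let the fingers close. It gives the time, the measured TCP pose, the force, the opening and the grip force at its end, in the units of the state.
- robot.get_obs(): the state, without advancing time (a new reading comes with each control period).
- robot.get_image(name): name is "scene" or "top" or "wrist"; returns (picture, depth): 384x512x3 uint8, blue, green, red; 384x512 float32, m along the optical axis (not along the pixel's ray), 0 where there is no reading.
- robot.camera_info(name): a dict with "vfov" (degrees; the focal length in pixels is half the picture's height over the tangent of half this angle, whatever the lens; pixels are square), "cx", "cy" (the principal point, pixels), "rvec" (rotation vector, rad) and "tvec" (3), from world to camera coordinates, as OpenCV has them; the wrist camera has in their place "tool_from_camera" (4x4, takes a point from camera to tool coordinates, whose origin is the TCP and whose axes are the flange's). Camera axes: x right, y down, z forward; pixel columns grow to the right and rows downward; lengths in m; the calibration is good to about 2 mm. The wrist camera is an equidistant fisheye: a pixel r from the principal point sees the ray r / f radians off the axis. A picture is of the moment at which its call begins: read the wrist's pose just before it. camera_info takes no time and is no camera call.
- robot.finish_job(): hands the job in; it is judged then, once.
The state is a dict: "time_s": time; "qpos": joint angles; "dq": joint speeds; "joint_efforts": joint torques, N m; "eef_pos": TCP position; "ee_rot": TCP orientation; "contact_force": force on the tool from outside, world axes, zero at the start; "torque": the same for the moment, N m; "gripper_width": finger opening in m; "gripper_force": force on a finger pad.
Only numpy, scipy, OpenCV 4.12 (cv2) and the standard library are available. Lean on these libraries where they do the work, as an engineer would, in place of code of your own. Each camera call takes 0.05 s, during which the arm holds its last target. There are 200 camera calls.

## Task

Take the pressure cap off the coolant tank the safe way: turn it anticlockwise by its grip bar until you feel the first stop, and keep it turned lightly against that stop, without forcing it, for a good second while the pressure vents. Then press it down against its spring, turn it on past the stop until it is free, lift it off and set it down gently, upright, in the empty steel dish. Leave the other things on the bench where they are.

Things in the scene. Friction and masses are not known exactly. Their poses are not given: they have to be found in the camera images.
- tank: coolant header tank of the microscope's cold stage, bolted to the bench: white box 170 (x) x 200 (y) x 100 mm high with a steel filler neck on top. Origin: centre of its underside. The neck's vertical axis is 25 mm from the origin towards the tank's -x; neck 74 mm outside diameter, 30 tall (mouth 130 mm above the bench). A grey plug (24 dia, 18 high) stands on the tank top at own (+60, +75).
- neck (a point): point on the neck's axis level with its top; axes as the tank's. Two notches in the neck's inward lip, towards the tank's +x and -x, let the cap's lugs out only when the cap's x axis lies along the tank's x axis within about 0.1 rad. About 0.1 rad beyond that a wall ends the anticlockwise turn.
- under_lip (a point): point on the neck's axis, 6 mm under its top, level with the lip's underside. First stop: two steel teeth 4 mm deep, hidden under the lip, which both lugs meet 0.25 to 0.75 rad anticlockwise from the closed start; it differs each time and must be felt. Turning takes up to 0.3 N m of friction alone; do not push the stop with more than 2 N m.
- cap: pressure cap on the neck, 0.11 to 0.22 kg. Steel plug 42 dia x 24 high with two lugs; above it an aluminium flange 76 dia, 24 to 31 mm up; on that a black upright grip bar along the cap's x, 66 long, 14 thick, 31 to 65 mm up. Origin: centre of the plug's underside, z up, at the start 14 mm below the neck's top. Starts closed, its x axis 1.20 to 1.35 rad clockwise (from above) of the tank's x axis.
- cap_lugs (a point): point on the cap's axis 5 mm above its origin, level with the middle of the two lugs (along the cap's x, 57 mm tip to tip, 10 wide, 6 high). A spring under the plug lifts them against the lip: about 8 N, plus 1 N per mm pressed; it bottoms 9 mm down. Pressed 5 to 7 mm (13 to 15 N) they pass under the teeth; stay pressed for 0.6 rad past the stop. At the notches the spring lifts the cap 6 mm.
- cap_bar (a point): point on the cap's axis, 53 mm above its origin (12 mm below the top of the grip bar, 22 mm above the flange): TCP point for a grip from above. x along the bar; the fingers close across it, along y.
- dish: empty round open steel dish, 120 dia at the rim, 18 high, floor 5 mm thick and about 104 mm across inside, 0.45 kg, loose on the bench, on the left or right of the tank. Origin: centre of its underside.
- beaker: clear glass beaker, 68 dia x 85 high mm, loose, leave alone. Origin: centre of its underside.
- slidebox: grey slide box, 85 x 100 x 32 high mm, loose, leave alone. Origin: centre of its underside.
- petri: clear closed petri dish, 94 dia x 15 high mm, loose, leave alone. Origin: centre of its underside.
- washbottle: white bottle, 64 dia x 150 high mm, loose, leave alone. Origin: centre of its underside.
- jar: amber screw jar, 60 dia x 80 high mm, loose, leave alone. Origin: centre of its underside.
- mount: aluminium specimen mount, disc 32 dia x 10 with a 12 mm pin, 22 high mm, loose, leave alone. Origin: centre of its underside.
Not all that is in view belongs to the job. Leave any green or turquoise look-alike of the cap alone.

How it is judged:
By the outcome, as a careful person would: the job done as asked, in the order asked, and still so for the second after the job is handed in, with the robot touching nothing.
It also fails if it takes over 72 s, if anything falls off the work surface, if the arm or the gripper's body presses on something with over 40 N, if the wrist force passes 120 N, or if a joint passes its speed limit or range.

## Working session

There is one attempt and no reset: what is moved stays moved. The work goes in short steps, Python scripts to look and compute and a tool call to move; the robot and the scene stay as the last step left them, time stands still between calls to the robot, and variables do not carry over. Pictures are saved under pics/ and viewed, at most 10 in all, crops included, and the job is handed in when it is done.

Besides the shell and the picture viewer there is one more tool, called after "Emit:" as name(argument=value, ...), one argument or row to a line, values as JSON. drive_tool: Moves the arm, as the interface text tells. Its arguments: {"type":"object","properties":{"delta_pos":{"type":"array"},"turn":{"type":"array"},"gripper":{"type":"number"},"force":{"type":"number"}},"required":["delta_pos","turn"]}

```bash
mkdir -p pics
python3 - <<'E'
from cell import robot
import cv2,numpy as np
for n in("scene","top"):
    p,d=robot.get_image(n); cv2.imwrite(f"pics/{n}0.png",p); np.save(f"pics/{n}0.npy",d); print(n,robot.camera_info(n))
print(robot.camera_info("wrist")); o=robot.get_obs(); print(o)
a=cv2.imread("pics/scene0.png");b=cv2.imread("pics/top0.png")
E
```

```text
scene {'vfov': 47.1041386456983, 'cx': 254.79808464341522, 'cy': 192.77521808564953, 'rvec': array([ 2.12030847,  0.59531681, -0.30548328]), 'tvec': array([-0.42319545, -0.07074025,  1.19724769])}
top {'vfov': 48.518789236496, 'cx': 253.55382286664954, 'cy': 188.66643801079871, 'rvec': array([ 2.16985707, -2.1823182 ,  0.08644796]), 'tvec': array([0.00706156, 0.52266375, 1.08810304])}
{'vfov': 65.70646984690485, 'cx': 256.89113330749564, 'cy': 192.01565286330518, 'tool_from_camera': array([[-4.59114217e-04, -9.54662816e-01, -2.97688927e-01,
         7.65090609e-02],
       [ 9.99999725e-01, -6.11928868e-04,  4.20142080e-04,
         4.68295296e-04],
       [-5.83258469e-04, -2.97688653e-01,  9.54662834e-01,
        -1.22915467e-01],
       [ 0.00000000e+00,  0.00000000e+00,  0.00000000e+00,
         1.00000000e+00]])}
{'time_s': 0.1, 'qpos': array([-7.04161317e+01,  1.22230644e+01, -2.00222372e+00,  7.58313677e+01,
       -4.91925949e-04,  9.00015912e+01]), 'dq': array([-0.04598739,  0.00719525,  0.08153785, -0.09045294, -0.01794709,
        0.01946713]), 'joint_efforts': array([ 1.38597978e-03, -6.87247825e+01,  4.87805593e+01,  1.21385560e-02,
       -1.33208100e-04, -4.65151834e-05]), 'eef_pos': array([ 0.16750009, -0.47082193,  0.24957298]), 'ee_rot': array([[ 9.42161168e-01,  3.35159990e-01, -3.39531654e-04],
       [ 3.35160162e-01, -9.42160710e-01,  9.28751069e-04],
       [-8.61318525e-06, -9.88830676e-04, -9.99999511e-01]]), 'contact_force': array([-0.25510196,  0.05086746, -0.36014148]), 'torque': array([ 0.01006831,  0.03862388, -0.01720999]), 'gripper_force': 0.0, 'gripper_width': 0.08558721445211816}
```

View pics/scene0.png

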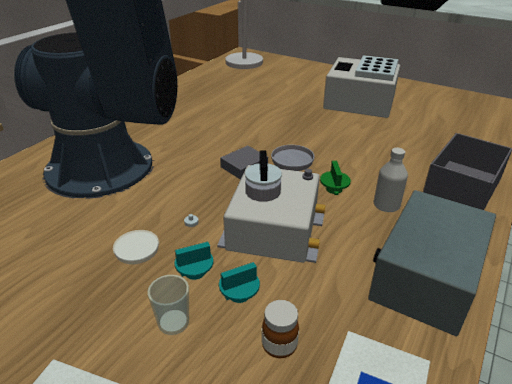

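View pics/top0.png

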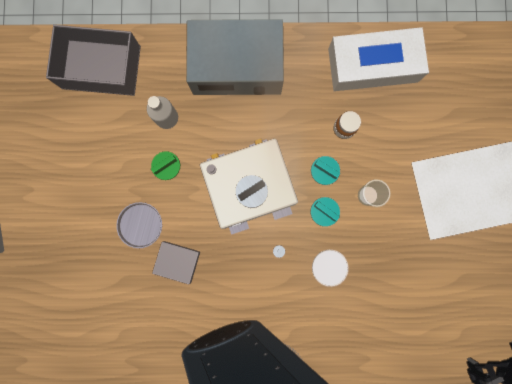

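View crop.

The capped tank is at top (252,191) / scene (263,175): it has a black bar and silver flange and sits on the neck. The look-alikes are green (166,166) and turquoise (325,171) and (325,212) in top. The empty steel dish is at top (140,225) / scene (293,158). I'll confirm with one enlarged crop.

```bash
cat > h.py <<'E'
import numpy as np,cv2
from cell import robot
def cam(n):
    c=robot.camera_info(n); f=192/np.tan(np.radians(c["vfov"]/2))
    K=np.array([[f,0,c["cx"]],[0,f,c["cy"]],[0,0,1]]); R=cv2.Rodrigues(c["rvec"])[0]; return K,R,np.array(c["tvec"])
def ray(n,uv):
    K,R,t=cam(n); d=R.T@np.linalg.solve(K,[uv[0],uv[1],1]); return -R.T@t,d
def wray(uv,o):
    c=robot.camera_info("wrist"); f=192/np.tan(np.radians(c["vfov"]/2))
    x,y=uv[0]-c["cx"],uv[1]-c["cy"]; r=np.hypot(x,y); a=r/f
    d=np.array([x/r*np.sin(a),y/r*np.sin(a),np.cos(a)]) if r>0 else np.array([0,0,1.])
    T=c["tool_from_camera"]; R=np.array(o["ee_rot"]); return np.array(o["eef_pos"])+R@T[:3,3],R@T[:3,:3]@d
def tri(*rs):
    A=0;b=0
    for p,d in rs:
        d=d/np.linalg.norm(d);M=np.eye(3)-np.outer(d,d);A=A+M;b=b+M@p
    x=np.linalg.solve(A,b); return x,[np.linalg.norm((np.eye(3)-np.outer(d,d)/(d@d))@(x-p)) for p,d in rs]
def atz(r,z): p,d=r; return p+d*(z-p[2])/d[2]
E
python3 - <<'E'
import cv2,numpy as np
a=cv2.imread("pics/scene0.png")[130:260,210:340];b=cv2.imread("pics/top0.png")[120:250,190:310]
a=cv2.resize(a[:,:],(390,390),interpolation=2);a=cv2.resize(cv2.imread("pics/scene0.png")[135:265,215:345],(400,400),interpolation=2)
b=cv2.resize(cv2.imread("pics/top0.png")[130:240,195:305],(400,400),interpolation=2)
cv2.imwrite("pics/crop.png",np.hstack([a,b]))
E
```

```text
(no output)
```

View pics/crop.png

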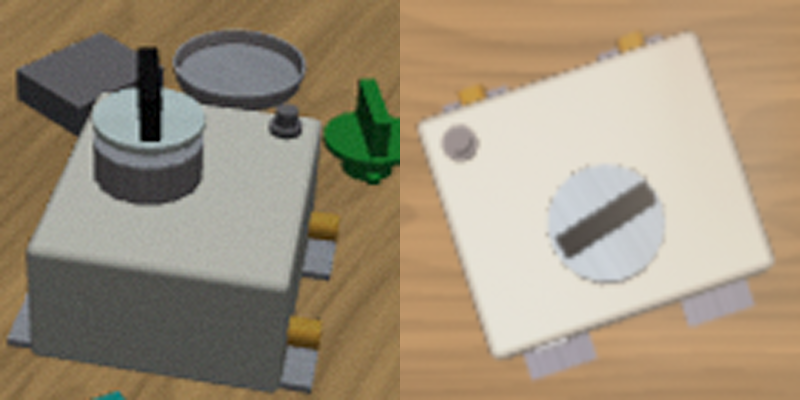

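The crop confirms the cap: black bar, aluminium flange centred at scene ≈(263.6,173.7), top ≈(251.7,191.3), on the neck of the white tank with its grey plug. The tank's top corners in the top view are at crop (420,124), (692,35), (773,262) and (497,356).

Run:
```python
from h import *
t=lambda x,y:ray("top",(195+(x-400)/3.636-.4,130+y/3.636-.4))
s=lambda x,y:ray("scene",(215+x/3.077-.4,135+y/3.077-.4))
print("flange",tri(t(606,223),s(149.5,119)))
c=np.array([atz(t(*p),.1) for p in((420,124),(692,35),(773,262),(497,356))]);print(c)
print("ctr",c.mean(0)); 
for i,j in((0,1),(1,2),(2,3),(3,0)):
    v=c[j]-c[i];print(np.linalg.norm(v),np.degrees(np.arctan2(v[1],v[0])))
e1,e2=atz(t(563,249),.181),atz(t(650.5,189.5),.181);v=e2-e1
print("bar",e1,e2,np.linalg.norm(v),np.degrees(np.arctan2(v[1],v[0])))
# dish
print("dish floor/rim", atz(ray("top",(140,225)),.018), tri(ray("top",(140,225)),ray("scene",(292.7,157.5))))
print("plug",tri(t(459,140),s(287,112)))
d=np.load("pics/top0.npy");K,R,tt=cam("top")
for u,v in((251,200),(255,182),(252,190),(140,225),(220,180)):
    z=d[v,u];print((u,v),R.T@(np.linalg.solve(K,[u,v,1])*z-tt))
```

```text
flange (array([0.5080873 , 0.0094561 , 0.14406903]), [np.float64(0.0010963253050484023), np.float64(0.0010963253050483338)])
[[ 0.57790342  0.13356849  0.1       ]
 [ 0.63713265 -0.04917498  0.1       ]
 [ 0.48401023 -0.10146498  0.1       ]
 [ 0.42284696  0.08183659  0.1       ]]
ctr [0.53047331 0.01619128 0.1       ]
0.19210225139588846 -72.04190172717
0.16180457843282717 -161.14539984007277
0.19323667713043466 108.45259793087638
0.1634585420903838 18.450380434717584
bar [0.4884173 0.0349211 0.181    ] [ 0.52472411 -0.01894996  0.181     ] 0.06496364501634162 -56.021700120800716
dish floor/rim [0.42998786 0.2998474  0.018     ] (array([0.43162789, 0.303198  , 0.00939779]), [np.float64(0.0019081832223832398), np.float64(0.0019081832223832517)])
plug (array([0.56552703, 0.10611356, 0.11630832]), [np.float64(0.0008699004946398654), np.float64(0.0008699004946397858)])
(251, 200) [0.48597411 0.00953718 0.14661258]
(255, 182) [5.27662767e-01 6.69154418e-05 1.46476214e-01]
(252, 190) [0.50650424 0.00684567 0.17864058]
(140, 225) [0.4299961  0.30357977 0.00422528]
(220, 180) [0.53755981 0.08492027 0.10140009]
```

Emit:
drive_tool(
  delta_pos=[
    [34,-24,0],
    [34,-24,0],
    [34,-24,0],
    [34,-24,0],
    [34,-24,0],
  ],
  turn=[
    [0,0,0],
    [0,0,0],
    [0,0,0],
    [0,0,0],
    [0,0,0],
  ],
)

```text
time_s: 0.6
eef_pos: [0.288, -0.2995, 0.2499]
ee_rot: [[0.942, 0.335, -0.0], [0.335, -0.942, 0.0], [-0.0, -0.0, -1.0]]
contact_force: [0.9, -1.5, 1.1]
gripper_width: 0.0855
gripper_force: 0.0
```

Emit:
drive_tool(
  delta_pos=[
    [34,-24,0],
    [34,-24,0],
    [34,-24,0],
    [34,-24,0],
    [34,-24,0],
  ],
  turn=[
    [0,0,0],
    [0,0,0],
    [0,0,0],
    [0,0,0],
    [0,0,0],
  ],
)

```text
time_s: 1.1
eef_pos: [0.408, -0.1293, 0.2499]
ee_rot: [[0.942, 0.335, -0.0], [0.335, -0.942, -0.0], [-0.0, -0.0, -1.0]]
contact_force: [0.6, -0.5, -0.1]
gripper_width: 0.0851
gripper_force: 0.0
```

Run:
```python
from h import *
o=robot.get_obs();print(o["qpos"],o["eef_pos"],o["ee_rot"])
```

```text
[-1.75843566e+01  3.74185551e+00 -1.18748279e+01  7.43904160e+01
 -3.78908172e-03  1.42830873e+02] [ 0.40802347 -0.12933066  0.24991704] [[ 9.42146573e-01  3.35201157e-01 -1.38098258e-04]
 [ 3.35201157e-01 -9.42146583e-01 -2.56077043e-05]
 [-1.38692534e-04 -2.21644849e-05 -9.99999990e-01]]
```

Emit:
drive_tool(
  delta_pos=[
    [35,-24,0],
    [35,-24,0],
    [35,-24,0],
    [34,-24,0],
    [0,0,0],
  ],
  turn=[
    [0,0,0],
    [0,0,0],
    [0,0,0],
    [0,0,0],
    [0,0,-0.14],
  ],
)

```text
time_s: 1.6
eef_pos: [0.508, 0.0095, 0.2491]
ee_rot: [[0.885, 0.465, -0.001], [0.465, -0.885, 0.001], [-0.0, -0.001, -1.0]]
contact_force: [-1.2, -1.0, -0.1]
gripper_width: 0.0853
gripper_force: 0.0
```

Emit:
drive_tool(
  delta_pos=[
    [0,0,0],
    [0,0,0],
    [0,0,0],
    [0,0,0],
    [0,0,0],
  ],
  turn=[
    [0,0,-0.14],
    [0,0,-0.14],
    [0,0,-0.14],
    [0,0,-0.14],
    [0,0,-0.14],
  ],
)

```text
time_s: 2.1
eef_pos: [0.5061, 0.006, 0.2497]
ee_rot: [[0.374, 0.927, -0.001], [0.927, -0.374, -0.0], [-0.0, -0.001, -1.0]]
contact_force: [-0.2, 0.6, -0.3]
gripper_width: 0.0853
gripper_force: 0.0
```

Emit:
drive_tool(
  delta_pos=[
    [0,0,0],
    [0,0,0],
    [0,0,0],
    [0,0,0],
    [0,0,0],
  ],
  turn=[
    [0,0,-0.14],
    [0,0,-0.14],
    [0,0,-0.14],
    [0,0,-0.14],
    [0,0,-0.14],
  ],
)

```text
time_s: 2.6
eef_pos: [0.5061, 0.0061, 0.2497]
ee_rot: [[-0.312, 0.95, -0.001], [0.95, 0.312, 0.0], [0.0, -0.001, -1.0]]
contact_force: [-0.6, -0.3, -0.1]
gripper_width: 0.0853
gripper_force: 0.0
```

Emit:
drive_tool(
  delta_pos=[
    [0,0,0],
    [0,0,0],
    [0,0,0],
    [0,0,0],
  ],
  turn=[
    [0,0,-0.14],
    [0,0,-0.14],
    [0,0,0],
    [0,0,0],
  ],
)

```text
time_s: 3.0
eef_pos: [0.5062, 0.006, 0.2498]
ee_rot: [[-0.554, 0.833, -0.0], [0.833, 0.554, 0.0], [0.0, -0.0, -1.0]]
contact_force: [-0.2, 0.3, -0.2]
gripper_width: 0.0854
gripper_force: 0.0
```

Run:
```python
from h import *
import pickle
o=robot.get_obs();p,d=robot.get_image("wrist");pickle.dump(o,open("pics/o1.pkl","wb"))
print(o["qpos"],o["eef_pos"],o["ee_rot"]);cv2.imwrite("pics/w1.png",cv2.resize(p,(800,600),interpolation=2))
```

```text
[ 6.84020970e-01  1.29564608e+01 -1.03522391e+00  7.60311774e+01
  1.20137052e-03  5.70723153e+01] [0.50615021 0.00604915 0.24983683] [[-5.53561656e-01  8.32808101e-01 -3.99241298e-04]
 [ 8.32808164e-01  5.53561705e-01  1.62028294e-05]
 [ 2.34498541e-04 -3.23522148e-04 -9.99999920e-01]]
```

View pics/w1.png

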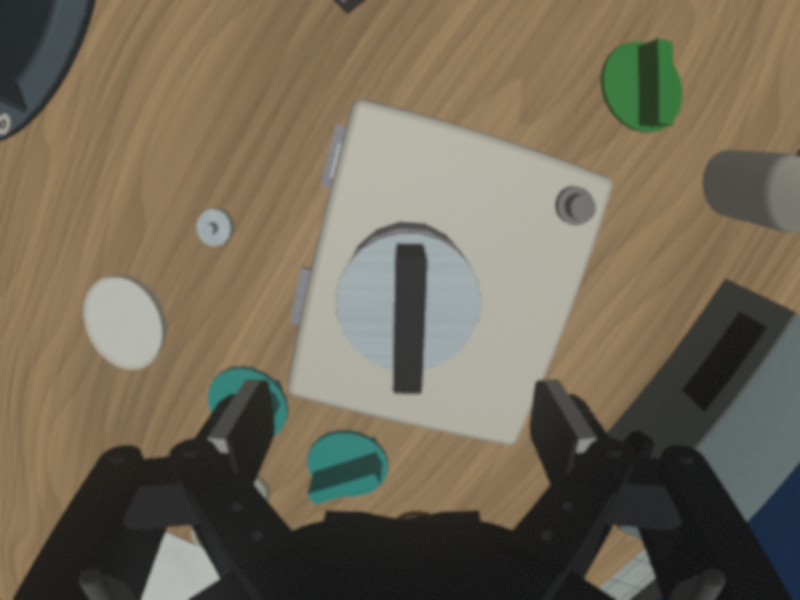

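The wrist view shows the bar's top face running from (411,258) to (407,392) in the enlarged picture, nearly parallel to tool x. The flange centre is at about (408,300).

Run:
```python
from h import *
import pickle
o=pickle.load(open("pics/o1.pkl","rb"));w=lambda x,y:wray((x*.64-.3,y*.64-.3),o)
print(tri(w(408,300.5),ray("top",(251.3,190.9)),ray("scene",(263.2,173.3))), atz(w(408,300.5),.147))
e=[atz(w(*p),.181) for p in((411,258),(407.5,392))];v=e[0]-e[1];print(e,(e[0]+e[1])/2,np.linalg.norm(v),np.degrees(np.arctan2(v[1],v[0])))
c=np.array([atz(w(*p),.1) for p in((357,101),(612,181),(515,443),(290,394))]);print(c,c.mean(0))
for i,j in((0,1),(1,2),(2,3),(3,0)):
    v=c[j]-c[i];print(np.linalg.norm(v),np.degrees(np.arctan2(v[1],v[0])))
```

```text
(array([0.50758418, 0.01025461, 0.14304138]), [np.float64(0.0009991948906462704), np.float64(0.001505265038685039), np.float64(0.0012248577060318922)]) [0.50616936 0.01204829 0.147     ]
[array([0.4905033 , 0.03695596, 0.181     ]), array([ 0.52466589, -0.01669335,  0.181     ])] [0.50758459 0.01013131 0.181     ] 0.06360291362285767 122.48800813529202
[[ 0.42363604  0.0840128   0.1       ]
 [ 0.57754067  0.13533085  0.1       ]
 [ 0.63934424 -0.04653661  0.1       ]
 [ 0.48516218 -0.09958771  0.1       ]] [0.53142078 0.01830483 0.1       ]
0.16223494454907278 18.44047811571544
0.19208189002648063 -71.23082658385127
0.16305375421866763 -161.01263949145343
0.19363525509481788 108.52645056997268
```

Emit:
drive_tool(
  delta_pos=[
    [2,3,0],
    [0,0,30],
    [0,0,30],
    [0,0,19],
    [0,0,0],
  ],
  turn=[
    [0,0,0],
    [0,0,0],
    [0,0,0],
    [0,0,0],
    [0,0,0],
  ],
)

```text
time_s: 3.55
eef_pos: [0.5062, 0.0095, 0.1688]
ee_rot: [[-0.556, 0.831, -0.004], [0.831, 0.556, -0.0], [0.002, -0.003, -1.0]]
contact_force: [0.3, 0.1, 1.4]
gripper_width: 0.0853
gripper_force: 0.0
```

Emit:
drive_tool(
  delta_pos=[
    [0,0,0],
    [0,0,0],
    [0,0,0],
    [0,0,0],
    [0,0,0],
  ],
  turn=[
    [0,0,0],
    [0,0,0],
    [0,0,0],
    [0,0,0],
    [0,0,0],
  ],
  gripper=5,
  force=60,
)

```text
time_s: 4.05
eef_pos: [0.5079, 0.0094, 0.1714]
ee_rot: [[-0.557, 0.83, 0.001], [0.83, 0.557, 0.0], [-0.0, 0.001, -1.0]]
contact_force: [-0.2, 0.1, 4.5]
gripper_width: 0.013
gripper_force: 62.1
```

Emit:
drive_tool(
  delta_pos=[
    [0,0,0],
    [0,0,0],
    [0,0,0],
    [0,0,0],
    [0,0,0],
  ],
  turn=[
    [0,0,0],
    [0,0,0],
    [0,0,0],
    [0,0,0],
    [0,0,0],
  ],
)

```text
time_s: 4.55
eef_pos: [0.5079, 0.0094, 0.1715]
ee_rot: [[-0.557, 0.83, 0.001], [0.83, 0.557, -0.0], [-0.0, 0.001, -1.0]]
contact_force: [0.5, -0.1, 5.3]
gripper_width: 0.0132
gripper_force: 60.4
```

```bash
cat > s.py <<'E'
from h import *
np.set_printoptions(precision=4,suppress=True)
o=robot.get_obs();R=np.array(o["ee_rot"])
print(o["time_s"],o["eef_pos"],"yaw",np.degrees(np.arctan2(R[1,0],R[0,0])),"rz",R[2],"F",o["contact_force"],"M",o["torque"],o["gripper_width"],o["gripper_force"],o["qpos"][5],"Ftool",R.T@o["contact_force"])
E
python3 s.py
```

```text
4.55 [0.5079 0.0094 0.1715] yaw 123.85510152487144 rz [-0.0004  0.0007 -1.    ] F [ 0.4679 -0.0726  5.3472] M [-0.0053  0.2007 -0.0016] 0.01319523902894575 60.44527888298035 57.20185089890566 Ftool [-0.3233  0.3516 -5.3469]
```

Emit:
drive_tool(
  delta_pos=[
    [0,0,0],
    [0,0,0],
    [0,0,0],
    [0,0,0],
    [0,0,0],
  ],
  turn=[
    [0,0,0],
    [0,0,-0.05],
    [0,0,-0.05],
    [0,0,-0.05],
    [0,0,-0.05],
  ],
  force=90,
)

```text
time_s: 5.05
eef_pos: [0.508, 0.0094, 0.1715]
ee_rot: [[-0.712, 0.702, 0.001], [0.702, 0.712, 0.0], [-0.001, 0.001, -1.0]]
contact_force: [-0.8, -0.3, 5.6]
gripper_width: 0.0123
gripper_force: 91.2
```

```bash
python3 s.py
```

```text
5.05 [0.508  0.0094 0.1715] yaw 135.43413072792458 rz [-0.0007  0.0008 -1.    ] F [-0.7554 -0.2581  5.6133] M [ 0.0759 -0.0904 -0.0454] 0.012343930531470928 91.21258020401001 45.62527259984928 Ftool [ 0.353  -0.7094 -5.6141]
```

Emit:
drive_tool(
  delta_pos=[
    [0,0,0],
    [0,0,0],
    [0,0,0],
    [0,0,0],
  ],
  turn=[
    [0,0,0],
    [0,0,-0.02],
    [0,0,-0.02],
    [0,0,0],
  ],
  force=60,
)

```text
time_s: 5.45
eef_pos: [0.508, 0.0094, 0.1715]
ee_rot: [[-0.739, 0.674, 0.001], [0.674, 0.739, 0.0], [-0.001, 0.001, -1.0]]
contact_force: [0.0, 0.7, 6.0]
gripper_width: 0.0126
gripper_force: 91.2
```

```bash
python3 s.py
```

```text
5.45 [0.508  0.0094 0.1715] yaw 137.6470644959597 rz [-0.0007  0.0008 -1.    ] F [0.0371 0.7448 6.0383] M [-0.0086  0.0046  0.0366] 0.012645123537618213 91.15071415901184 43.40975766139396 Ftool [ 0.4698  0.5801 -6.0382]
```

Emit:
drive_tool(
  delta_pos=[
    [0,0,0],
    [0,0,0],
    [0,0,0],
  ],
  turn=[
    [0,0,-0.02],
    [0,0,-0.02],
    [0,0,0],
  ],
)

```text
time_s: 5.75
eef_pos: [0.508, 0.0094, 0.1715]
ee_rot: [[-0.765, 0.644, 0.001], [0.644, 0.765, 0.0], [-0.001, 0.001, -1.0]]
contact_force: [-0.4, 0.1, 5.1]
gripper_width: 0.0126
gripper_force: 91.2
```

```bash
python3 s.py
```

```text
5.75 [0.508  0.0094 0.1715] yaw 139.94014752887347 rz [-0.0008  0.0007 -1.    ] F [-0.3899  0.0552  5.0977] M [ 0.025  -0.004   0.0479] 0.012562732383243064 91.16288423538208 41.11591426040888 Ftool [ 0.33   -0.2048 -5.0981]
```

Emit:
drive_tool(
  delta_pos=[
    [0,0,0],
    [0,0,0],
    [0,0,0],
  ],
  turn=[
    [0,0,-0.02],
    [0,0,-0.02],
    [0,0,0],
  ],
)

```text
time_s: 6.05
eef_pos: [0.508, 0.0094, 0.1715]
ee_rot: [[-0.79, 0.612, 0.001], [0.612, 0.79, 0.0], [-0.001, 0.001, -1.0]]
contact_force: [0.1, -0.2, 5.3]
gripper_width: 0.0125
gripper_force: 91.2
```

```bash
python3 s.py
```

```text
6.05 [0.508  0.0094 0.1715] yaw 142.2316794205902 rz [-0.0009  0.0007 -1.    ] F [ 0.0505 -0.2022  5.2541] M [-0.0174 -0.0072 -0.0082] 0.01249408616119542 91.16772294044495 38.82566708338987 Ftool [-0.1682 -0.125  -5.254 ]
```

Emit:
drive_tool(
  delta_pos=[
    [0,0,0],
    [0,0,0],
    [0,0,0],
  ],
  turn=[
    [0,0,-0.02],
    [0,0,-0.02],
    [0,0,0],
  ],
)

```text
time_s: 6.35
eef_pos: [0.5081, 0.0094, 0.1715]
ee_rot: [[-0.814, 0.58, 0.001], [0.58, 0.814, 0.0], [-0.001, 0.001, -1.0]]
contact_force: [-0.2, -0.1, 4.8]
gripper_width: 0.0127
gripper_force: 91.2
```

```bash
python3 s.py
```

```text
6.35 [0.5081 0.0094 0.1715] yaw 144.5252208196801 rz [-0.0009  0.0008 -1.    ] F [-0.1658 -0.1458  4.7839] M [ 0.0311  0.041  -0.0361] 0.0126533944284399 91.16945743560791 36.53219926476206 Ftool [ 0.0461 -0.2114 -4.7841]
```

Emit:
drive_tool(
  delta_pos=[
    [0,0,0],
    [0,0,0],
    [0,0,0],
  ],
  turn=[
    [0,0,-0.02],
    [0,0,-0.02],
    [0,0,0],
  ],
)

```text
time_s: 6.65
eef_pos: [0.508, 0.0094, 0.1715]
ee_rot: [[-0.837, 0.547, 0.001], [0.547, 0.837, 0.0], [-0.001, 0.001, -1.0]]
contact_force: [0.7, 0.5, 5.1]
gripper_width: 0.0125
gripper_force: 91.2
```

```bash
python3 s.py
```

```text
6.65 [0.508  0.0094 0.1715] yaw 146.81817886623276 rz [-0.0009  0.0007 -1.    ] F [0.7007 0.5367 5.1088] M [0.0012 0.0116 0.0175] 0.012506647830314181 91.16997599601746 34.2397904101022 Ftool [-0.2973  0.836  -5.108 ]
```

Emit:
drive_tool(
  delta_pos=[
    [0,0,0],
    [0,0,0],
    [0,0,0],
  ],
  turn=[
    [0,0,-0.02],
    [0,0,-0.02],
    [0,0,0],
  ],
)

```text
time_s: 6.95
eef_pos: [0.508, 0.0094, 0.1715]
ee_rot: [[-0.858, 0.513, 0.001], [0.513, 0.858, 0.0], [-0.001, 0.001, -1.0]]
contact_force: [-0.3, -0.2, 5.6]
gripper_width: 0.0125
gripper_force: 91.2
```

```bash
python3 s.py
python3 - <<'E'
from h import *
p,d=robot.get_image("wrist");cv2.imwrite("pics/w2.png",p)
E
```

```text
6.95 [0.508  0.0094 0.1715] yaw 149.10749356935239 rz [-0.0009  0.0006 -1.    ] F [-0.3461 -0.1522  5.6485] M [0.0151 0.0123 0.0113] 0.01252195002334399 91.17069482803345 31.94858939786637 Ftool [ 0.2138 -0.3048 -5.6489]
```

View pics/w2.png

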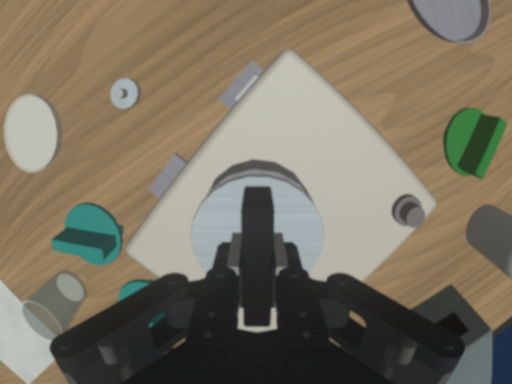

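The bar at (257,190–320) is still square in the fingers while the tank has turned relative to it, so the cap is turning. No stop yet at 0.44 rad.

Emit:
drive_tool(
  delta_pos=[
    [0,0,0],
    [0,0,0],
    [0,0,0],
  ],
  turn=[
    [0,0,-0.02],
    [0,0,-0.02],
    [0,0,0],
  ],
)

```text
time_s: 7.3
eef_pos: [0.508, 0.0094, 0.1715]
ee_rot: [[-0.878, 0.479, 0.001], [0.479, 0.878, 0.0], [-0.001, 0.001, -1.0]]
contact_force: [1.0, 0.6, 5.2]
gripper_width: 0.0124
gripper_force: 91.2
```

```bash
python3 s.py
```

```text
7.3 [0.508  0.0094 0.1715] yaw 151.3993396176449 rz [-0.0009  0.0006 -1.    ] F [1.0254 0.6358 5.2267] M [-0.0151 -0.02   -0.0095] 0.01241894463208888 91.17077350616455 29.656880653850326 Ftool [-0.6006  1.052  -5.2255]
```

Emit:
drive_tool(
  delta_pos=[
    [0,0,0],
    [0,0,0],
    [0,0,0],
  ],
  turn=[
    [0,0,-0.02],
    [0,0,-0.02],
    [0,0,0],
  ],
)

```text
time_s: 7.6
eef_pos: [0.508, 0.0094, 0.1715]
ee_rot: [[-0.896, 0.443, 0.001], [0.443, 0.896, 0.0], [-0.001, 0.001, -1.0]]
contact_force: [0.6, -0.9, 4.9]
gripper_width: 0.0127
gripper_force: 91.2
```

```bash
python3 s.py
```

```text
7.6 [0.508  0.0094 0.1715] yaw 153.69441147470664 rz [-0.0009  0.0005 -1.    ] F [ 0.5686 -0.8804  4.9307] M [-0.0003 -0.0062  0.0496] 0.01274449766666979 91.17136359214783 27.363924338510454 Ftool [-0.9045 -0.5347 -4.9301]
```

Emit:
drive_tool(
  delta_pos=[
    [0,0,0],
    [0,0,0],
    [0,0,0],
  ],
  turn=[
    [0,0,-0.02],
    [0,0,-0.02],
    [0,0,0],
  ],
)

```text
time_s: 7.9
eef_pos: [0.508, 0.0094, 0.1715]
ee_rot: [[-0.913, 0.407, 0.001], [0.407, 0.913, 0.0], [-0.001, 0.001, -1.0]]
contact_force: [0.4, 0.5, 5.3]
gripper_width: 0.0126
gripper_force: 91.2
```

```bash
python3 s.py
```

```text
7.9 [0.508  0.0094 0.1715] yaw 155.9866041248224 rz [-0.001   0.0005 -1.    ] F [0.416  0.4762 5.2809] M [ 0.0545 -0.0368  0.0102] 0.012617041701028238 91.17089509963989 25.071829596687664 Ftool [-0.1914  0.607  -5.2804]
```

Emit:
drive_tool(
  delta_pos=[
    [0,0,0],
    [0,0,0],
    [0,0,0],
  ],
  turn=[
    [0,0,-0.02],
    [0,0,-0.02],
    [0,0,0],
  ],
)

```text
time_s: 8.2
eef_pos: [0.5081, 0.0094, 0.1715]
ee_rot: [[-0.929, 0.37, 0.001], [0.37, 0.929, 0.0], [-0.001, 0.001, -1.0]]
contact_force: [0.3, -0.2, 5.4]
gripper_width: 0.0127
gripper_force: 91.1
```

```bash
python3 s.py
```

```text
8.2 [0.5081 0.0094 0.1715] yaw 158.27427777736833 rz [-0.001   0.0005 -1.    ] F [ 0.3399 -0.2338  5.3598] M [ 0.0751 -0.0369 -0.0266] 0.012733250412800766 91.14269614219666 22.78297960524146 Ftool [-0.4079 -0.0887 -5.3594]
```

Emit:
drive_tool(
  delta_pos=[
    [0,0,0],
    [0,0,0],
    [0,0,0],
  ],
  turn=[
    [0,0,-0.02],
    [0,0,-0.02],
    [0,0,0],
  ],
)

```text
time_s: 8.5
eef_pos: [0.508, 0.0095, 0.1715]
ee_rot: [[-0.943, 0.333, 0.001], [0.333, 0.943, 0.0], [-0.001, 0.001, -1.0]]
contact_force: [0.6, 1.9, 5.7]
gripper_width: 0.0123
gripper_force: 91.2
```

```bash
python3 s.py
```

```text
8.5 [0.508  0.0095 0.1715] yaw 160.5516604796643 rz [-0.0009  0.0008 -1.    ] F [0.5651 1.9005 5.6516] M [ 0.3634 -0.0256 -0.4016] 0.01232804311134549 91.21127128601074 20.508560078432694 Ftool [ 0.0949  1.9846 -5.6501]
```

Torque jumped to 0.40 N m at about 0.64 rad, which is the first stop. I'll add a touch more and check.

Emit:
drive_tool(
  delta_pos=[
    [0,0,0],
    [0,0,0],
  ],
  turn=[
    [0,0,-0.012],
    [0,0,0],
  ],
)

```text
time_s: 8.7
eef_pos: [0.508, 0.0095, 0.1715]
ee_rot: [[-0.947, 0.322, 0.001], [0.322, 0.947, 0.0], [-0.001, 0.001, -1.0]]
contact_force: [-0.2, 1.9, 6.1]
gripper_width: 0.0128
gripper_force: 91.5
```

```bash
python3 s.py
```

```text
8.7 [0.508  0.0095 0.1715] yaw 161.21101495105944 rz [-0.0009  0.0008 -1.    ] F [-0.1552  1.8589  6.1266] M [ 0.4226  0.0201 -0.6451] 0.012834259869489061 91.46065950393677 19.85004768945957 Ftool [ 0.7401  1.7148 -6.1258]
```

Emit:
drive_tool(
  delta_pos=[
    [0,0,0],
    [0,0,0],
    [0,0,0],
    [0,0,0],
    [0,0,0],
  ],
  turn=[
    [0,0,-0.006],
    [0,0,0],
    [0,0,0],
    [0,0,0],
    [0,0,0],
  ],
)

```text
time_s: 9.2
eef_pos: [0.5081, 0.0096, 0.1715]
ee_rot: [[-0.948, 0.317, 0.001], [0.317, 0.948, 0.001], [-0.001, 0.001, -1.0]]
contact_force: [0.6, 1.4, 5.3]
gripper_width: 0.0121
gripper_force: 91.7
```

Emit:
drive_tool(
  delta_pos=[
    [0,0,0],
    [0,0,0],
    [0,0,0],
    [0,0,0],
    [0,0,0],
  ],
  turn=[
    [0,0,0],
    [0,0,0],
    [0,0,0],
    [0,0,0],
    [0,0,0],
  ],
)

```text
time_s: 9.7
eef_pos: [0.5081, 0.0095, 0.1715]
ee_rot: [[-0.948, 0.317, 0.001], [0.317, 0.948, 0.0], [-0.001, 0.001, -1.0]]
contact_force: [-0.4, 1.8, 5.9]
gripper_width: 0.0124
gripper_force: 91.7
```

```bash
python3 s.py
```

```text
9.7 [0.5081 0.0095 0.1715] yaw 161.5260427442658 rz [-0.001   0.0008 -1.    ] F [-0.3568  1.8475  5.8829] M [ 0.407  -0.0432 -0.7275] 0.012440728560834655 91.70845985412598 19.534123027294896 Ftool [ 0.9182  1.6441 -5.8824]
```

Emit:
drive_tool(
  delta_pos=[
    [0,0,0],
    [0,0,0],
    [0,0,0],
    [0,0,0],
    [0,0,0],
  ],
  turn=[
    [0,0,0],
    [0,0,0],
    [0,0,0],
    [0,0,0],
    [0,0,0],
  ],
)

```text
time_s: 10.2
eef_pos: [0.5081, 0.0096, 0.1715]
ee_rot: [[-0.948, 0.317, 0.001], [0.317, 0.948, 0.0], [-0.001, 0.001, -1.0]]
contact_force: [0.4, 1.5, 5.3]
gripper_width: 0.0122
gripper_force: 91.7
```

Emit:
drive_tool(
  delta_pos=[
    [0,0,0],
    [0,0,0],
    [0,0,0],
    [0,0,0],
    [0,0,0],
  ],
  turn=[
    [0,0,0],
    [0,0,0],
    [0,0,0],
    [0,0,0],
    [0,0,0],
  ],
)

```text
time_s: 10.7
eef_pos: [0.508, 0.0095, 0.1715]
ee_rot: [[-0.948, 0.317, 0.001], [0.317, 0.948, 0.001], [-0.001, 0.001, -1.0]]
contact_force: [0.9, 2.3, 5.0]
gripper_width: 0.0125
gripper_force: 91.7
```

```bash
python3 s.py
```

```text
10.7 [0.508  0.0095 0.1715] yaw 161.52418681245084 rz [-0.0009  0.0008 -1.    ] F [0.9487 2.2637 4.9782] M [ 0.3026 -0.0578 -0.7219] 0.01250612562789693 91.70860648155212 19.53420186146922 Ftool [-0.1867  2.4517 -4.976 ]
```

Held about 2 s at 0.72 N m. Next I relieve the stop slightly and press down.

Emit:
drive_tool(
  delta_pos=[
    [0,0,0],
    [0,0,2],
    [0,0,2],
    [0,0,2],
    [0,0,0],
  ],
  turn=[
    [0,0,0.03],
    [0,0,0],
    [0,0,0],
    [0,0,0],
    [0,0,0],
  ],
  force=100,
)

```text
time_s: 11.2
eef_pos: [0.5081, 0.0095, 0.1657]
ee_rot: [[-0.939, 0.345, 0.001], [0.345, 0.939, 0.0], [-0.001, 0.001, -1.0]]
contact_force: [-1.6, 1.2, 11.6]
gripper_width: 0.0125
gripper_force: 98.1
```

```bash
python3 s.py
```

```text
11.2 [0.5081 0.0095 0.1657] yaw 159.83819744960869 rz [-0.0012  0.0009 -1.    ] F [-1.6079  1.2434 11.6069] M [ 0.2668  0.383  -0.1043] 0.012461401048992864 98.14959526062012 21.22443146847296 Ftool [  1.9235   0.6231 -11.6087]
```

Emit:
drive_tool(
  delta_pos=[
    [0,0,0.5],
    [0,0,0],
    [0,0,0],
    [0,0,0],
  ],
  turn=[
    [0,0,0],
    [0,0,-0.02],
    [0,0,-0.03],
    [0,0,0],
  ],
)

```text
time_s: 11.6
eef_pos: [0.5082, 0.0095, 0.1655]
ee_rot: [[-0.955, 0.296, 0.002], [0.296, 0.955, 0.0], [-0.002, 0.001, -1.0]]
contact_force: [-1.0, 0.9, 11.9]
gripper_width: 0.0127
gripper_force: 98.2
```

```bash
python3 s.py
```

```text
11.6 [0.5082 0.0095 0.1655] yaw 162.76822154009784 rz [-0.0017  0.0008 -1.    ] F [-0.954   0.8701 11.8531] M [0.1418 0.2841 0.0145] 0.012665910784675126 98.23665976524353 18.29317808156756 Ftool [  1.1491   0.5574 -11.8546]
```

The teeth are passed with no torque. I'll keep turning pressed.

Emit:
drive_tool(
  delta_pos=[
    [0,0,0],
    [0,0,0],
    [0,0,0],
    [0,0,0],
    [0,0,0],
  ],
  turn=[
    [0,0,-0.06],
    [0,0,-0.06],
    [0,0,-0.06],
    [0,0,-0.06],
    [0,0,-0.06],
  ],
)

```text
time_s: 12.1
eef_pos: [0.5085, 0.0094, 0.1656]
ee_rot: [[-1.0, -0.001, 0.002], [-0.001, 1.0, 0.0], [-0.002, 0.0, -1.0]]
contact_force: [0.1, 0.5, 11.0]
gripper_width: 0.0126
gripper_force: 98.4
```

```bash
python3 s.py
```

```text
12.1 [0.5085 0.0094 0.1656] yaw -179.96787484154703 rz [-0.0024  0.0002 -1.    ] F [ 0.1492  0.4702 10.9748] M [ 0.1216  0.0006 -0.0551] 0.012551916522943029 98.40462327003479 1.0259197278450773 Ftool [ -0.1755   0.4721 -10.9744]
```

Emit:
drive_tool(
  delta_pos=[
    [0,0,0],
    [0,0,0],
    [0,0,0],
    [0,0,0],
    [0,0,0],
  ],
  turn=[
    [0,0,-0.06],
    [0,0,-0.06],
    [0,0,-0.06],
    [0,0,-0.06],
    [0,0,0],
  ],
)

```text
time_s: 12.6
eef_pos: [0.5085, 0.0095, 0.1655]
ee_rot: [[-0.971, -0.238, 0.002], [-0.238, 0.971, 0.0], [-0.002, -0.0, -1.0]]
contact_force: [0.1, 0.2, 11.8]
gripper_width: 0.0125
gripper_force: 98.3
```

```bash
python3 s.py
```

```text
12.6 [0.5085 0.0095 0.1655] yaw -166.22107252351742 rz [-0.0023 -0.0004 -1.    ] F [ 0.1122  0.2387 11.779 ] M [ 0.0853 -0.0018  0.1158] 0.012502960685496554 98.26463341712952 -12.717660215164008 Ftool [ -0.1925   0.2006 -11.7786]
```

Emit:
drive_tool(
  delta_pos=[
    [0,0,0],
    [0,0,0],
    [0,0,0],
    [0,0,-3],
    [0,0,0],
  ],
  turn=[
    [0,0,-0.04],
    [0,0,-0.03],
    [0,0,0],
    [0,0,0],
    [0,0,0],
  ],
)

```text
time_s: 13.1
eef_pos: [0.5084, 0.0094, 0.1686]
ee_rot: [[-0.953, -0.303, 0.002], [-0.303, 0.953, 0.0], [-0.002, -0.001, -1.0]]
contact_force: [0.9, 0.2, 8.4]
gripper_width: 0.0124
gripper_force: 98.0
```

```bash
python3 s.py
```

```text
13.1 [0.5084 0.0094 0.1686] yaw -162.34136921953655 rz [-0.0022 -0.0005 -1.    ] F [0.8658 0.1912 8.414 ] M [ 0.0876 -0.1825  0.0271] 0.012391525708528748 97.95506358146667 -16.598984546817174 Ftool [-0.9013 -0.0847 -8.412 ]
```

Emit:
drive_tool(
  delta_pos=[
    [0,0,-3],
    [0,0,-3],
    [0,0,0],
  ],
  turn=[
    [0,0,0],
    [0,0,0],
    [0,0,0],
  ],
)

```text
time_s: 13.4
eef_pos: [0.5082, 0.0094, 0.1742]
ee_rot: [[-0.953, -0.303, 0.002], [-0.303, 0.953, 0.0], [-0.001, -0.0, -1.0]]
contact_force: [2.2, 0.8, 3.7]
gripper_width: 0.0126
gripper_force: 97.4
```

```bash
python3 s.py
```

```text
13.4 [0.5082 0.0094 0.1742] yaw -162.3408572806739 rz [-0.0015 -0.0003 -1.    ] F [2.2389 0.8006 3.6835] M [ 0.2269 -0.6992  0.0635] 0.012583718164824878 97.41798520088196 -16.598876547251013 Ftool [-2.3818  0.0825 -3.68  ]
```

Emit:
drive_tool(
  delta_pos=[
    [0,0,-3],
    [0,0,-3],
    [0,0,-4],
    [0,0,0],
  ],
  turn=[
    [0,0,0],
    [0,0,0],
    [0,0,0],
    [0,0,0],
  ],
)

```text
time_s: 13.8
eef_pos: [0.5075, 0.0093, 0.1838]
ee_rot: [[-0.953, -0.303, -0.0], [-0.303, 0.953, -0.0], [0.0, -0.0, -1.0]]
contact_force: [0.4, 0.8, -3.0]
gripper_width: 0.0125
gripper_force: 97.3
```

```bash
python3 s.py
```

```text
13.8 [0.5075 0.0093 0.1838] yaw -162.34471340284432 rz [ 0.0002 -0.     -1.    ] F [ 0.4478  0.8288 -2.9786] M [ 0.006  -0.0064 -0.0608] 0.012467700653856457 97.34480023384094 -16.598453451698482 Ftool [-0.6787  0.6541  2.9784]
```

Emit:
drive_tool(
  delta_pos=[
    [0,0,-20],
    [0,0,-30],
    [0,0,-26],
    [0,0,0],
  ],
  turn=[
    [0,0,0],
    [0,0,0],
    [0,0,0],
    [0,0,0],
  ],
)

```text
time_s: 14.2
eef_pos: [0.5088, 0.0094, 0.2624]
ee_rot: [[-0.953, -0.303, 0.004], [-0.303, 0.953, 0.0], [-0.004, -0.001, -1.0]]
contact_force: [-0.0, -0.1, -2.9]
gripper_width: 0.0122
gripper_force: 97.5
```

```bash
python3 s.py
python3 - <<'E'
from h import *
a=cv2.resize(cv2.imread("pics/top0.png")[190:260,105:175],(420,420),interpolation=2)
b=cv2.resize(cv2.imread("pics/scene0.png")[135:185,260:322],(372,300),interpolation=2)
b=cv2.copyMakeBorder(b,0,120,0,0,0)
cv2.imwrite("pics/dish.png",np.hstack([a,b]))
E
```

```text
14.2 [0.5088 0.0094 0.2624] yaw -162.34303692703233 rz [-0.004  -0.0013 -1.    ] F [-0.0116 -0.107  -2.9107] M [ 0.004  -0.0249 -0.0205] 0.012192992194957192 97.50684142112732 -16.599973953173908 Ftool [ 0.0551 -0.0948  2.9106]
```

View pics/dish.png

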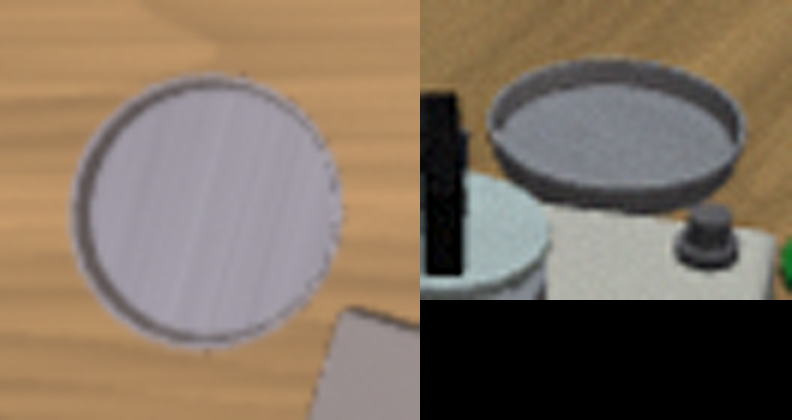

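Dish rim centre: top crop (206,212) → pixel (139.0,224.9). In the scene crop it is (196,124) → pixel (292.3,155.3).

Run:
```python
from h import *
a,b=ray("top",(139,224.9)),ray("scene",(292.3,155.3))
D,e=tri(a,b);print(D,e,atz(a,.018),atz(b,.018))
o=robot.get_obs();R=np.array(o["ee_rot"]);print(R.T@((atz(a,.018)+atz(b,.018))/2-o["eef_pos"])*1000)
```

```text
[0.43102379 0.30340434 0.01627271] [np.float64(0.0008891998389638816), np.float64(0.0008891998389639364)] [0.4302613  0.30245532 0.018     ] [0.43297544 0.3013645  0.018     ]
[-14.25809526 302.46610197 244.10329053]
```

Emit:
drive_tool(
  delta_pos=[
    [-2,30,0],
    [-2,40,0],
    [-2,40,0],
    [-2,40,0],
    [-2,40,0],
  ],
  turn=[
    [0,0,0],
    [0,0,0],
    [0,0,0],
    [0,0,0],
    [0,0,0],
  ],
)

```text
time_s: 14.7
eef_pos: [0.4586, 0.1947, 0.2586]
ee_rot: [[-0.953, -0.303, -0.001], [-0.303, 0.953, -0.0], [0.001, -0.0, -1.0]]
contact_force: [1.6, 0.2, -1.4]
gripper_width: 0.0121
gripper_force: 97.7
```

Emit:
drive_tool(
  delta_pos=[
    [-2,40,0],
    [-1,40,0],
    [-1,32,0],
    [0,0,0],
    [0,0,0],
  ],
  turn=[
    [0,0,0],
    [0,0,0],
    [0,0,0],
    [0,0,0],
    [0,0,0],
  ],
)

```text
time_s: 15.2
eef_pos: [0.4288, 0.3016, 0.2585]
ee_rot: [[-0.952, -0.305, -0.001], [-0.305, 0.952, -0.001], [0.001, -0.001, -1.0]]
contact_force: [-0.1, 0.2, -2.1]
gripper_width: 0.0123
gripper_force: 98.0
```

```bash
python3 s.py
python3 - <<'E'
from h import *
p,d=robot.get_image("wrist");q,_=robot.get_image("scene")
q=cv2.resize(q[80:220,220:380],(411,360),interpolation=2);p=cv2.resize(p,(389,292))
p=cv2.copyMakeBorder(p,0,68,0,0,0);cv2.imwrite("pics/over.png",np.hstack([p,q]))
E
```

```text
15.2 [0.4288 0.3016 0.2585] yaw -162.25735382860316 rz [ 0.0015 -0.0007 -1.    ] F [-0.1475  0.1677 -2.0778] M [-0.0287 -0.0234 -0.0226] 0.012273362877972222 97.97695398330688 17.384606124577623 Ftool [0.0863 0.2062 2.0778]
```

View pics/over.png

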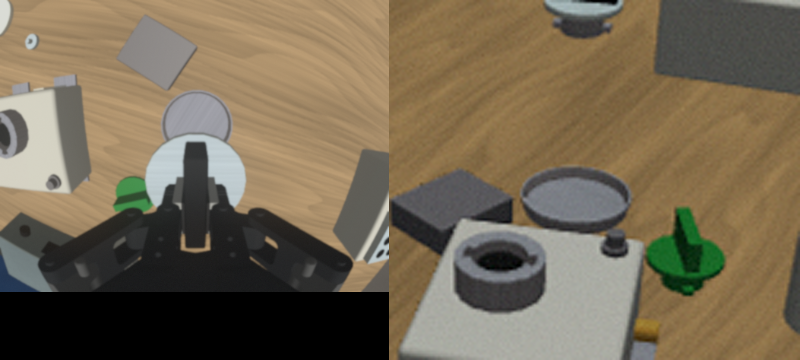

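The neck is empty, the cap is held level, and the dish lies beneath it (wrist (197,122) in the panel, on the tool's x axis). Lowering.

Emit:
drive_tool(
  delta_pos=[
    [-2,0,30],
    [0,0,45],
    [0,0,45],
    [0,0,40],
    [0,0,20],
  ],
  turn=[
    [0,0,0],
    [0,0,0],
    [0,0,0],
    [0,0,0],
    [0,0,0],
  ],
)

```text
time_s: 15.8
eef_pos: [0.4301, 0.2997, 0.0762]
ee_rot: [[-0.953, -0.302, -0.003], [-0.302, 0.953, -0.002], [0.004, -0.001, -1.0]]
contact_force: [-0.1, 0.7, -1.3]
gripper_width: 0.0122
gripper_force: 97.9
```

Emit:
drive_tool(
  delta_pos=[
    [0,0,3],
    [0,0,2],
    [0,0,2],
    [0,0,1],
    [0,0,0],
  ],
  turn=[
    [0,0,0],
    [0,0,0],
    [0,0,0],
    [0,0,0],
    [0,0,0],
  ],
)

```text
time_s: 16.3
eef_pos: [0.4317, 0.3022, 0.0722]
ee_rot: [[-0.953, -0.303, 0.001], [-0.303, 0.953, 0.001], [-0.001, 0.0, -1.0]]
contact_force: [-0.7, 0.4, -2.2]
gripper_width: 0.0129
gripper_force: 97.9
```

```bash
python3 s.py
```

```text
16.3 [0.4317 0.3022 0.0722] yaw -162.34713067944827 rz [-0.0012  0.0004 -1.    ] F [-0.7271  0.3628 -2.1986] M [0.0245 0.0027 0.0179] 0.012923111556530127 97.90359735488892 17.342715768461414 Ftool [0.5854 0.5654 2.1981]
```

Emit:
drive_tool(
  delta_pos=[
    [0,0,3],
    [0,0,3],
    [0,0,2],
    [0,0,1],
    [0,0,0],
  ],
  turn=[
    [0,0,0],
    [0,0,0],
    [0,0,0],
    [0,0,0],
    [0,0,0],
  ],
)

```text
time_s: 16.8
eef_pos: [0.4312, 0.3019, 0.0623]
ee_rot: [[-0.953, -0.303, -0.0], [-0.303, 0.953, -0.0], [0.0, -0.0, -1.0]]
contact_force: [-0.7, -0.2, -1.7]
gripper_width: 0.0126
gripper_force: 97.9
```

Emit:
drive_tool(
  delta_pos=[
    [0,0,0.5],
    [0,0,0.5],
    [0,0,0.5],
    [0,0,0],
  ],
  turn=[
    [0,0,0],
    [0,0,0],
    [0,0,0],
    [0,0,0],
  ],
)

```text
time_s: 17.2
eef_pos: [0.4313, 0.302, 0.061]
ee_rot: [[-0.953, -0.303, -0.0], [-0.303, 0.953, 0.0], [0.0, 0.0, -1.0]]
contact_force: [0.3, 0.8, -2.9]
gripper_width: 0.0124
gripper_force: 97.9
```

```bash
python3 s.py
```

```text
17.2 [0.4313 0.302  0.061 ] yaw -162.33883746350793 rz [ 0.  0. -1.] F [ 0.2606  0.7579 -2.9083] M [-0.0004 -0.0334  0.0029] 0.012351397200454242 97.90394067764282 17.34333018728256 Ftool [-0.4783  0.6431  2.9083]
```

Emit:
drive_tool(
  delta_pos=[
    [0,0,0.5],
    [0,0,0.3],
    [0,0,0],
    [0,0,0],
  ],
  turn=[
    [0,0,0],
    [0,0,0],
    [0,0,0],
    [0,0,0],
  ],
)

```text
time_s: 17.6
eef_pos: [0.4314, 0.3021, 0.0607]
ee_rot: [[-0.953, -0.303, 0.0], [-0.303, 0.953, 0.0], [-0.0, 0.0, -1.0]]
contact_force: [-2.8, -1.4, 7.7]
gripper_width: 0.0125
gripper_force: 99.6
```

```bash
python3 s.py
```

```text
17.6 [0.4314 0.3021 0.0607] yaw -162.34281813298168 rz [-0.0005  0.0002 -1.    ] F [-2.8322 -1.4278  7.7376] M [-0.3975  0.5625 -0.0039] 0.012534760448137134 99.61692810058594 17.344641905706336 Ftool [ 3.1282 -0.5001 -7.7392]
```

Emit:
drive_tool(
  delta_pos=[
    [0,0,0.5],
    [0,0,0],
    [0,0,0],
  ],
  turn=[
    [0,0,0],
    [0,0,0],
    [0,0,0],
  ],
)

```text
time_s: 17.9
eef_pos: [0.4314, 0.3021, 0.0606]
ee_rot: [[-0.953, -0.303, 0.001], [-0.303, 0.953, 0.0], [-0.001, 0.0, -1.0]]
contact_force: [-5.4, -3.6, 17.1]
gripper_width: 0.0125
gripper_force: 101.1
```

```bash
python3 s.py
```

```text
17.9 [0.4314 0.3021 0.0606] yaw -162.33870903753777 rz [-0.0008  0.0002 -1.    ] F [-5.4011 -3.6058 17.0835] M [-0.7669  1.2138  0.0204] 0.012507877050730011 101.11893653869629 17.341822998073837 Ftool [  6.2274  -1.793  -17.0887]
```

Cap is down on the dish floor. I'll unload the push, release and rise.

Emit:
drive_tool(
  delta_pos=[
    [0,0,-0.8],
    [0,0,0],
    [0,0,0],
  ],
  turn=[
    [0,0,0],
    [0,0,0],
    [0,0,0],
  ],
)

```text
time_s: 18.2
eef_pos: [0.4314, 0.3021, 0.0607]
ee_rot: [[-0.953, -0.303, 0.0], [-0.303, 0.953, 0.0], [-0.0, 0.0, -1.0]]
contact_force: [-1.8, -1.9, 4.6]
gripper_width: 0.0122
gripper_force: 99.2
```

Emit:
drive_tool(
  delta_pos=[
    [0,0,0],
    [0,0,0],
    [0,0,0],
    [0,0,0],
    [0,0,0],
  ],
  turn=[
    [0,0,0],
    [0,0,0],
    [0,0,0],
    [0,0,0],
    [0,0,0],
  ],
  gripper=50,
)

```text
time_s: 18.7
eef_pos: [0.4313, 0.302, 0.0605]
ee_rot: [[-0.953, -0.303, -0.0], [-0.303, 0.953, -0.0], [0.0, -0.0, -1.0]]
contact_force: [0.4, 0.4, -0.7]
gripper_width: 0.0502
gripper_force: 0.0
```

Emit:
drive_tool(
  delta_pos=[
    [0,0,-5],
    [0,0,-15],
    [0,0,-30],
    [0,0,-40],
    [0,0,-40],
  ],
  turn=[
    [0,0,0],
    [0,0,0],
    [0,0,0],
    [0,0,0],
    [0,0,0],
  ],
)

```text
time_s: 19.2
eef_pos: [0.4309, 0.3017, 0.1922]
ee_rot: [[-0.953, -0.303, -0.0], [-0.303, 0.953, -0.0], [0.0, -0.0, -1.0]]
contact_force: [1.2, 0.9, -0.2]
gripper_width: 0.0499
gripper_force: 0.0
```

Emit:
drive_tool(
  delta_pos=[
    [0,0,-30],
    [0,0,0],
    [0,0,0],
  ],
  turn=[
    [0,0,0],
    [0,0,0],
    [0,0,0],
  ],
)

```text
time_s: 19.5
eef_pos: [0.4315, 0.3022, 0.221]
ee_rot: [[-0.953, -0.303, 0.001], [-0.303, 0.953, 0.001], [-0.001, 0.0, -1.0]]
contact_force: [-0.1, -1.2, -0.5]
gripper_width: 0.0502
gripper_force: 0.0
```

```bash
python3 s.py
python3 - <<'E'
from h import *
p,d=robot.get_image("wrist");q,_=robot.get_image("scene")
q=cv2.resize(q[80:220,220:380],(411,360),interpolation=2);p=cv2.resize(p,(389,292))
p=cv2.copyMakeBorder(p,0,68,0,0,0);cv2.imwrite("pics/end.png",np.hstack([p,q]))
E
```

```text
19.5 [0.4315 0.3022 0.221 ] yaw -162.34362597248952 rz [-0.0012  0.0004 -1.    ] F [-0.0751 -1.2056 -0.4879] M [-0.0256  0.0096  0.0192] 0.05020417216910738 0.0 17.347038144960333 Ftool [ 0.4378 -1.1263  0.487 ]
```

View pics/end.png

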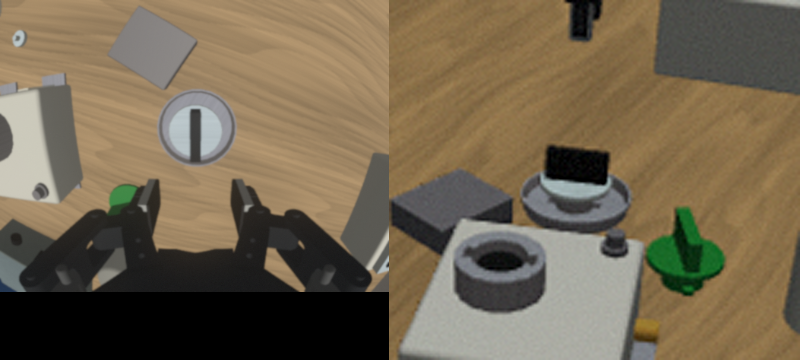

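The cap stands upright in the dish (wrist panel (196,128), scene panel (577,180)). The gripper is clear and nothing else has moved.

```bash
python3 -c "
from cell import robot
print(robot.finish_job())"
```

```text
the job is handed in; nothing more can be done
None
```

The pressure cap is off and standing upright in the steel dish: I held it against the first stop for about 2 s at 0.7 N m, then pressed it, turned it free, lifted it out and set it down, and the job is handed in (about 20 s on the robot's clock).

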